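Free the stuck vial block from the thermal dock

ROBOT

A 6-joint arm with a two-finger parallel gripper is mounted at the origin on the work surface. World frame = base frame: x ahead of the robot, y to its left, z up, the work surface at z = 0. Lengths are in mm, angles in rad, forces in N, time in s.
With the tool pointing down it reaches from about 400 to 925 mm from the base axis. Payload 12.5 kg.
Tool frame: the origin (TCP) lies midway between the tips of the shut fingers; the grasp point (between the pads) lies 19 mm behind it; z points along the fingers, y is the line along which they close (so a half turn about z gives the same grasp; the last joint's range is limited). The gripper opens to 95 mm and grips with 3 to 60 N. Pads are 20 mm wide; open, the fingers measure 119 mm over their backs; the gripper's body (75 mm by 180 mm) begins 59 mm behind the grasp point.
Start: joints at [-0.106, 0.491, 1.559, -0, 1.092, -0.106], TCP at [625.017, 0.021, 214.661] pointing down, gripper open.
Joint ranges: [-3.1, 3.1], [-0.84, 2.19], [0.05, 2.79], [-1.13, 4.28], [0.06, 2.93], [-2.69, 2.69]. Speed limits (rad/s): [2.22, 2.22, 2.79, 3.14, 3.14, 3.14].

INTERFACE

Orientations are given as [roll, pitch, yaw] about the fixed x, y, z axes, in that order (R = Rz(yaw) Ry(pitch) Rx(roll)).
In Python, from cell import state, read_camera, camera_info, env gives the robot as it stands.
- The arm moves only by the tool move_arm, never from a script. Its argument "commands" is a list of rows, each a list of 3 entries, a list of its own where there are three numbers: the shift along the world's x, y, z in cm, then the turn, a rotation vector about the world's x, y, z in degrees, then the opening, from 0 (shut) to 1 (fully open). A call has 1 to 10 rows; each row shifts and turns the commanded pose from where the row before left it; what a row does not reach is not made up. A row lasts 1/10 s, in which the tool goes at most 50 mm and 8.59 degrees, less where a joint would pass 70% of its speed; a pose out of reach is approached as far as the arm can. A call with a gripper value outside its range is refused whole. The fingers move at their own pace and stop on an object; the grip force is fixed at half the most. Time passes only in rows, so rows that do not move let the fingers close. It gives the time, the measured TCP pose, the force, the opening and the grip force at its end, in the units of the state.
- state(): the state, without advancing time (a new reading comes with each control period).
- read_camera(name): name is "scene" or "side" or "wrist"; returns the picture (400x640x3 uint8, blue, green, red); there is no depth.
- camera_info(name): a dict with "K" (3x3 intrinsics, pixels), "cam_to_world" (4x4, takes a point from camera to world coordinates). Camera axes: x right, y down, z forward; pixel columns grow to the right and rows downward; lengths in mm; the calibration is good to about 2 mm. A picture is of the moment at which its call begins: read the wrist's pose just before it. camera_info takes no time and is no camera call; for the wrist camera it gives the pose at the moment of the call.
- env.job_done(): hands the job in; it is judged then, once.
The state is a dict: "t": time; "joints": joint angles; "qvel": joint speeds; "tau": joint torques, N m; "eef_pos": TCP position; "tcp_rot": TCP orientation; "ft_force": force on the tool from outside, world axes, zero at the start; "moment": the same for the moment, N m; "opening": opening from 0.0 (shut) to 1.0 (fully open); "grip_force": force on a finger pad.
Only numpy, scipy, OpenCV 4.12 (cv2) and the standard library are available. Lean on these libraries where they do the work, as an engineer would, in place of code of your own. Each camera call takes 0.05 s, during which the arm holds its last target. There are 200 camera calls.

TASK

The vial block is jammed in the well of the thermal dock: first push the red-headed pin fully home through its fork and lift tab, so the tab is locked. Then take the tab and rock the block side to side while it is still in the well, first leaning it about six degrees towards the dock's blue-striped side and then as far the other way, until it works free, and lift it upright straight above its well until its underside is about 15 mm clear of the dock's top. Finish while holding it there in the gripper with the pin still home, and leave the vial, jar and carton standing where they are.

Things in the scene. Friction and masses are not known exactly. Their poses are not given: they have to be found in the camera images.
- dock: White thermal dock fixed to the table, 160 (x) x 140 (y) x 55 mm high; origin at the centre of its underside on the table, z up. Its front with the small display looks to its -x (roughly to the robot); a blue stripe runs along its top rim on its +y side. In its middle is an open well 63 (x) x 60 (y) mm, 35 mm deep, its floor 20 mm above the table.
- well (a point): Centre of the well's floor, where the block's underside sits; axes as the dock; the dock's top is 35 mm above. Two orange sprung ribs along x, 22 mm above this floor, pinch the block from +y and -y with about 34 N each and yield up to 6 mm (1 N/mm): a straight pull takes 30 to 45 N, leaning takes much less.
- block: Loose aluminium vial block, 60 (x) x 50 (y) x 45 mm high, about 0.42 kg, seated upright in the well, axes as the dock's; origin at the centre of its underside. It has 5 mm play each side in y, 1.5 mm in x, so it can lean about 7 degrees to either y side in the well, best turned about its lower edge on the side it leans to. It carries a fork and lift tab.
- grip (a point): Centre line of the black lift tab, 90 mm above the block's underside, axes as the block: pinch it here across its 16 mm thickness (y). The tab is 26 mm in x, fixed to the block, 45 to 105 mm above its underside, between two steel fork cheeks at x = -21..-15 and 15..21 mm, 22 mm wide in y, tops 71 mm above the underside.
- pin (a joint): How far the headed pin has been pushed in, m: 0 is drawn out, 0.018 is fully home with the head against the fork; it starts between 0 and 0.006. It moves along the block's +x, slides stiffly (about 3 N) and stays where it is left.
- pin_head (a point): Centre of the outer flat face (facing block -x, roughly the robot) of the pin's red head, a disc 18 mm across and 6 mm thick; the pin's axis runs along block x, 60 mm above the block's underside. When home this face is at x = -27 mm of the block.
- vial: Bystander: amber glass vial with red cap, 26 mm across, 50 mm high, origin at the centre of its underside.
- jar: Bystander: white jar with blue lid, 52 mm across, 60 mm high, origin at the centre of its underside.
- carton: Bystander: small white carton with an orange band, 50 x 70 x 35 mm, origin at the centre of its underside.
Things that resemble listed ones, but are neither listed nor needed, are in the scene too. Several things look just like the dock: the one meant starts farthest to the robot's left.

How it is judged (in metres and radians):
On the way, in this order (a step that is already met when the one before it is completed fails the run):
1. the pin is pushed home while the block is still seated (value of joint pin above 0.016 m and z of block in the frame of well below 0.018 m), for 0.2 s.
2. the block leans at least 4.5 degrees to the blue-striped side, still in the well (angle between block's own z axis and vertical above 0.08 rad and y of grip in the frame of well above 0.004 m and z of block in the frame of well below 0.018 m), for 0.1 s.
3. the block leans at least 4.5 degrees to the other side, still in the well (angle between block's own z axis and vertical above 0.08 rad and y of grip in the frame of well below -0.004 m and z of block in the frame of well below 0.018 m), for 0.1 s.
At the end, for the whole second after the job is handed in: The block is held still in the fingers, touching nothing of the dock, its underside 5 to 35 mm above the dock's top, within 25 mm of straight above the well, less than 8 degrees from upright, with the pin within 2 mm of fully home (z of block in the frame of well between 0.04 and 0.07 m and horizontal distance between block and well below 0.025 m and angle between block's own z axis and vertical below 0.15 rad and value of joint pin above 0.016 m and contact force between the fingers and block above 2 N and contact force between block and dock below 0.2 N and linear speed of block below 0.03 m/s); the arm keeps its last pose, push and grip.
It fails at once if a bystander is moved more than 20 mm or knocked over (distance of any of vial, jar, carton from where it was at the start of the episode above 0.02 m or angle between any of vial, jar, carton's own z axis and vertical above 0.4 rad).
It also fails if it takes over 54 s, if anything falls off the work surface, if the arm or the gripper's body presses on something with over 40 N, if the wrist force passes 120 N, or if a joint passes its speed limit or range.

## Working session

There is one attempt and no reset: what is moved stays moved. The work goes in short steps, Python scripts to look and compute and a tool call to move; the robot and the scene stay as the last step left them, time stands still between calls to the robot, and variables do not carry over. Pictures are saved under pics/ and viewed, at most 10 in all, crops included, and the job is handed in when it is done.

Besides the shell and the picture viewer there is one more tool, called after "Request:" as name([rows], argument=value, ...), one row to a line, values as JSON. move_arm: Moves the arm, as the interface text tells. Its arguments: {"type":"object","properties":{"commands":{"type":"array"}},"required":["commands"]}

```bash
mkdir -p pics
python3 - <<'E'
from cell import *
import cv2,numpy as np
for n in("scene","side"):
    cv2.imwrite(f"pics/{n}0.png",read_camera(n)); c=camera_info(n); print(n,np.round(c["K"],1).tolist(),np.round(c["cam_to_world"],3).tolist())
print(state())
E
```

```text
scene [[370.5, 0.0, 317.5], [0.0, 370.5, 198.8], [0.0, 0.0, 1.0]] [[0.405, 0.555, -0.726, 1213.061], [0.914, -0.231, 0.333, -468.542], [0.018, -0.799, -0.601, 698.305], [0.0, 0.0, 0.0, 1.0]]
side [[437.3, 0.0, 323.4], [0.0, 437.3, 198.7], [0.0, 0.0, 1.0]] [[0.999, -0.022, 0.048, 414.17], [-0.053, -0.504, 0.862, -1159.839], [0.005, -0.864, -0.504, 680.602], [0.0, 0.0, 0.0, 1.0]]
{'t': 0.1, 'joints': array([-1.05594159e-01,  4.91486773e-01,  1.55938241e+00, -2.93897991e-06,
        1.09170361e+00, -1.05614385e-01]), 'qvel': array([-4.03414995e-05, -5.74521404e-04, -7.25002346e-04, -1.03250703e-03,
        1.24872830e-03, -4.85919943e-04]), 'tau': array([ 2.47082615e-03, -6.13621187e+01, -2.58604574e+01,  6.93451893e-02,
        4.70101309e-02, -2.07912552e-05]), 'eef_pos': array([6.24786971e+02, 4.82390200e-02, 2.14130054e+02]), 'tcp_rot': array([-3.14061770e+00, -1.00732466e-04,  1.57081786e+00]), 'ft_force': array([ 0.51122984, -0.08718574,  0.04877764]), 'moment': array([ 0.00995871, -0.01256801, -0.00144679]), 'grip_force': 0.0, 'opening': 1.0018451919514038}
```

View pics/scene0.png

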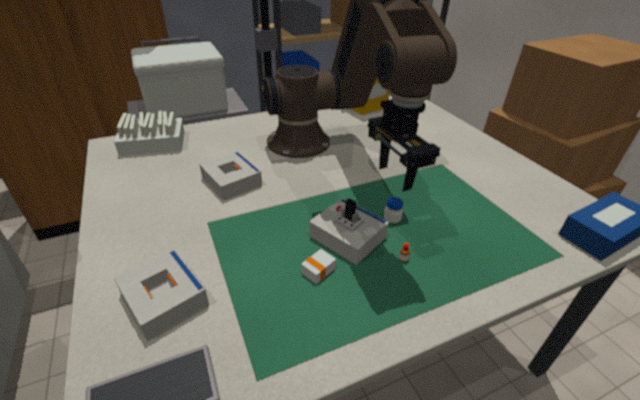

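View pics/side0.png

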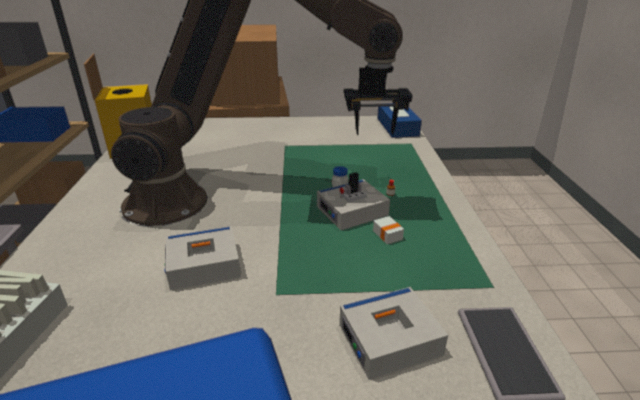

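The three dock-like things are at scene (348,230), (230,173) and (162,292), or side (352,203), (200,255) and (393,330). The dock on the mat is farthest to +y, the robot's left, and it holds the block with the black tab and red pin. I'll check it in a close crop and measure it.

```bash
cat > h.py <<'E'
from cell import *
import cv2,numpy as np
def ray(n,uv,ci=None):
    c=ci or camera_info(n); T=np.array(c["cam_to_world"]); d=T[:3,:3]@np.linalg.inv(c["K"])@np.array([uv[0],uv[1],1.]); return T[:3,3],d
def onz(n,uv,z,ci=None):
    o,d=ray(n,uv,ci); return o+d*(z-o[2])/d[2]
def tri(*rs):
    A=0;b=0
    for o,d in rs:
        d=d/np.linalg.norm(d);P=np.eye(3)-np.outer(d,d);A=A+P;b=b+P@o
    return np.linalg.solve(A,b)
E
python3 - <<'E'
from h import *
a=cv2.imread("pics/scene0.png")[175:275,285:425]; b=cv2.imread("pics/side0.png")[160:250,300:420]
a=cv2.resize(a,None,fx=5,fy=5,interpolation=cv2.INTER_CUBIC)[:,:700]; 
cv2.imwrite("pics/c1.png",a)
b=cv2.resize(b,None,fx=6,fy=6,interpolation=cv2.INTER_CUBIC); cv2.imwrite("pics/c2.png",b)
E
```

```text
(no output)
```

View pics/c1.png

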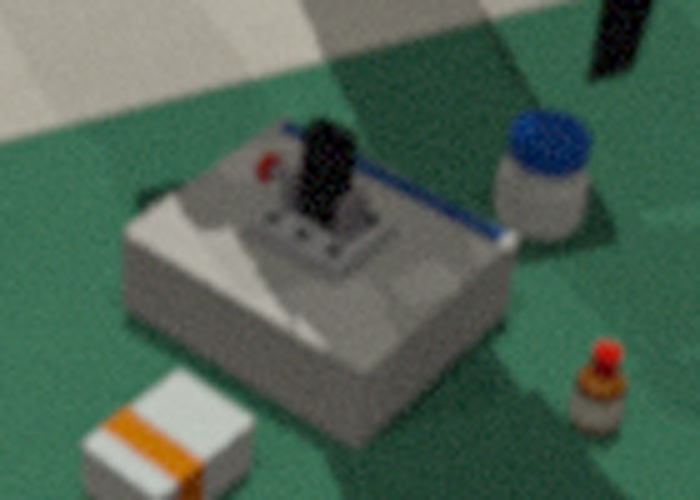

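View pics/c2.png

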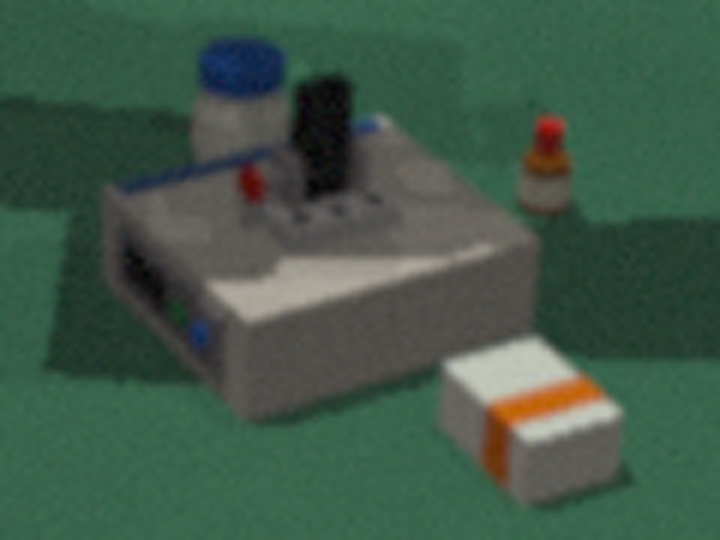

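The crops confirm it: black tab, red pin head facing the robot, blue stripe on the far (+y) rim. Next I'll convert the rim corners and tab/pin pixels to world positions.

Run:
```python
from h import *
S=lambda x,y:((x+.5)/5-.5+285,(y+.5)/5-.5+175)
D=lambda x,y:((x+.5)/6-.5+300,(y+.5)/6-.5+160)
s=[S(125,232),S(360,372),S(515,243),S(285,125)]   # -y-x, -y+x, +y+x, +y-x
d=[D(245,325),D(538,240),D(385,120),D(107,188)]
P=[]
for n,q in(("scene",s),("side",d)):
    p=np.array([onz(n,k,55) for k in q]);P.append(p[:,:2]);print(n,p[:,:2].round(0).tolist(),p.mean(0).round(1))
    for a,b in((0,1),(3,2),(0,3),(1,2)):
        v=p[b]-p[a];print(np.degrees(np.arctan2(v[1],v[0])).round(1),np.linalg.norm(v).round(0))
print("red",tri(ray("scene",S(268,167)),ray("side",D(252,184))))
print("tabtop",tri(ray("scene",S(330,128)),ray("side",D(323,82))))
print("jar",onz("scene",S(550,125),60),onz("side",D(243,55),60),"vial",onz("scene",S(608,345),50),"carton",onz("scene",S(182,410),35),onz("side",D(530,378),35))
c=camera_info("wrist");print(np.round(c["cam_to_world"],2).tolist(),np.round(c["K"],0).tolist())
```

```text
scene [[518.0, -171.0], [660.0, -106.0], [607.0, 17.0], [466.0, -49.0]] [562.9 -77.3  55. ]
24.6 156.0
25.2 156.0
113.0 133.0
113.4 134.0
side [[515.0, -172.0], [660.0, -103.0], [604.0, 21.0], [459.0, -44.0]] [559.6 -74.4  55. ]
25.4 160.0
24.1 159.0
113.8 140.0
114.4 136.0
red [525.38959876 -90.7479218   80.9752286 ]
tabtop [558.76378502 -74.44135581 125.69782135]
jar [530.66812052  88.68544896  60.        ] [536.76464564  88.59709049  60.        ] vial [687.75680352  21.57001719  50.        ] carton [ 632.00212922 -188.80868271   35.        ] [ 642.09181616 -190.06903986   35.        ]
[[1.0, 0.0, -0.0, 623.97], [0.0, -0.96, -0.27, 77.24], [-0.0, 0.27, -0.96, 385.04], [0.0, 0.0, 0.0, 1.0]] [[331.0, 0.0, 314.0], [0.0, 331.0, 197.0], [0.0, 0.0, 1.0]]
```

Dock centre is about (561,-76) mm with yaw about 24.5°, and the pin is drawn out about 15 mm from home. I'll go above it, aligned with the block's y, for a close look.

Request:
move_arm([
  [[-0.8, -0.95, 0], [0, 0, -8.2], 0.6],
  [[-0.8, -0.95, 0], [0, 0, -8.2], 0.6],
  [[-0.8, -0.95, 0], [0, 0, -8.2], 0.6],
  [[-0.8, -0.95, 0], [0, 0, -8.2], 0.6],
  [[-0.8, -0.95, 0], [0, 0, -8.2], 0.6],
  [[-0.8, -0.95, 0], [0, 0, -8.2], 0.6],
  [[-0.8, -0.95, 0], [0, 0, -8.2], 0.6],
  [[-0.8, -0.95, 0], [0, 0, -8.1], 0.6],
  [[0, 0, 0], [0, 0, 0], 0.6],
  [[0, 0, 0], [0, 0, 0], 0.6],
])

```text
t: 1.1
eef_pos: [561.2, -75.9, 214.6]
tcp_rot: [-3.142, 0.0, 0.431]
ft_force: [0.6, -0.2, -0.0]
opening: 0.604
grip_force: 0.0
```

Run:
```python
from h import *
c=camera_info("wrist"); cv2.imwrite("pics/w1.png",read_camera("wrist"))
import pickle; pickle.dump(c,open("w1.pkl","wb"))
```

```text
(no output)
```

View pics/w1.png

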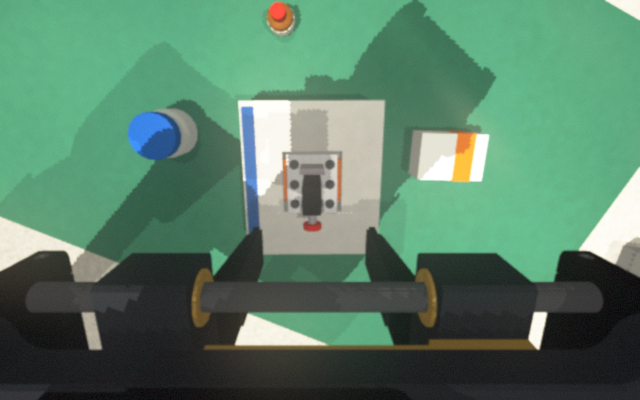

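The wrist picture shows the dock square to the image, with rim corners at (239,100) and (384,100), the tab at about (312,195) and the red head at (312,226). Now I'll refine.

Run:
```python
from h import *
import pickle
c=pickle.load(open("w1.pkl","rb")); im=cv2.imread("pics/w1.png")
hsv=cv2.cvtColor(im,cv2.COLOR_BGR2HSV)
def blob(m,x0,y0,x1,y1):
    k=np.zeros_like(m);k[y0:y1,x0:x1]=m[y0:y1,x0:x1]
    ys,xs=np.nonzero(k);r=cv2.minAreaRect(np.c_[xs,ys].astype(np.float32));print(r,len(xs));return r
red=((hsv[...,0]<8)|(hsv[...,0]>172))&(hsv[...,1]>150)&(hsv[...,2]>60)
blue=(abs(hsv[...,0].astype(int)-110)<12)&(hsv[...,1]>130)
blk=(hsv[...,2]<60)
r=blob(red.astype(np.uint8),295,210,330,240)
b=blob(blue.astype(np.uint8),235,95,262,230)
t=blob(blk.astype(np.uint8),298,172,328,218)
orr=(abs(hsv[...,0].astype(int)-12)<6)&(hsv[...,1]>120)
o1=blob(orr.astype(np.uint8),278,145,292,220);o2=blob(orr.astype(np.uint8),334,145,348,220)
C=np.array([561,-76.]);a=np.radians(24.5);R=np.array([[np.cos(a),np.sin(a)],[-np.sin(a),np.cos(a)]])
L=lambda uv,z:(R@(onz("w",uv,z,c)[:2]-C)).round(1)
print("head",L(r[0],80),L((r[0][0],r[0][1]),89))
bx=cv2.boxPoints(b);print("stripe",[L(p,55).tolist() for p in bx])
print("tab",[L(p,125).tolist() for p in cv2.boxPoints(t)])
print("ribs",L(o1[0],44),L(o2[0],44))
print("corner",L((239,100),55),L((384,100),55))
```

```text
((312.0, 227.0), (6.0, 14.0), 90.0) 78
((250.1579132080078, 167.31639099121094), (119.26372528076172, 8.56692886352539), 86.67259216308594) 405
((0.0, 0.0), (0.0, 0.0), 0.0) 0
((285.0, 179.0), (40.0, 2.0), 90.0) 95
((339.0, 179.0), (40.0, 2.0), 90.0) 113
head [-40.3   2.7] [-36.9   2.7]
stripe [[72.0, 70.2], [72.5, 61.9], [-49.6, 60.3], [-50.2, 69.4]]
tab [[145.0, 221.2], [145.0, 221.2], [145.0, 221.2], [145.0, 221.2]]
ribs [-0.2 31.4] [  0.1 -25.5]
corner [79.4 73. ] [ 80.  -65.8]
```

Request:
move_arm([
  [[-3.5, -1.44, 0], [0, 0, 0], 0],
  [[-3.45, -1.44, 0], [0, 0, 0], 0],
  [[0, 0, -4.5], [0, 0, 0], 0],
  [[0, 0, -4.5], [0, 0, 0], 0],
  [[0, 0, -4], [0, 0, 0], 0],
  [[0, 0, -1.4], [0, 0, 0], 0],
  [[0, 0, 0], [0, 0, 0], 0],
  [[0, 0, 0], [0, 0, 0], 0],
])

```text
t: 1.95
eef_pos: [492.1, -104.6, 71.0]
tcp_rot: [3.141, -0.0, 0.43]
ft_force: [-0.1, 0.6, 0.3]
opening: 0.015
grip_force: 0.0
```

Run:
```python
from h import *
im=read_camera("side")[140:240,280:420]
cv2.imwrite("pics/s2.png",cv2.resize(im,None,fx=5,fy=5,interpolation=cv2.INTER_CUBIC))
```

```text
(no output)
```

View pics/s2.png

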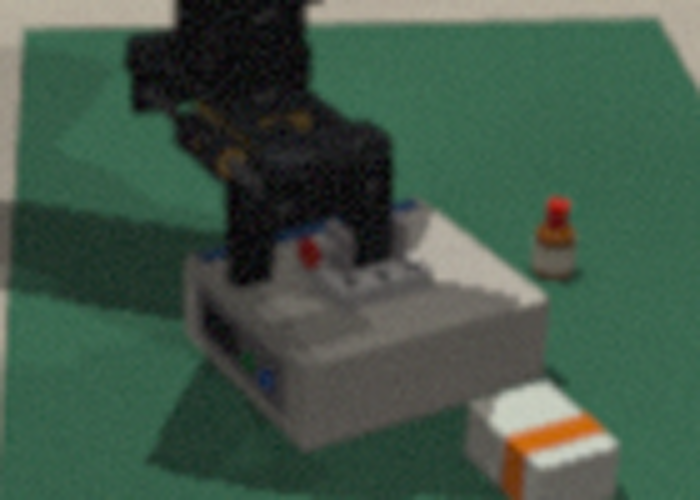

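The shut fingers (crop 250,270) stand in line in front of the red head (310,252). Next I push along +x of the block.

Request:
move_arm([
  [[0.455, 0.209, 0], [0, 0, 0], 0],
  [[0.455, 0.209, 0], [0, 0, 0], 0],
  [[0.455, 0.209, 0], [0, 0, 0], 0],
  [[0.455, 0.209, 0], [0, 0, 0], 0],
  [[0.455, 0.209, 0], [0, 0, 0], 0],
  [[0.364, 0.167, 0], [0, 0, 0], 0],
  [[0.182, 0.084, 0], [0, 0, 0], 0],
  [[0.182, 0.084, 0], [0, 0, 0], 0],
  [[0, 0, 0], [0, 0, 0], 0],
])

```text
t: 2.9
eef_pos: [521.7, -90.9, 70.6]
tcp_rot: [-3.142, -0.0, 0.428]
ft_force: [-0.4, 0.7, -0.7]
opening: 0.002
grip_force: 0.3
```

Request:
move_arm([
  [[0.182, 0.084, 0], [0, 0, 0], 0],
  [[0.182, 0.084, 0], [0, 0, 0], 0],
  [[0.182, 0.084, 0], [0, 0, 0], 0],
])

```text
t: 3.2
eef_pos: [525.2, -89.0, 70.6]
tcp_rot: [-3.14, 0.004, 0.428]
ft_force: [-21.3, -15.8, 14.6]
opening: 0.007
grip_force: 12.8
```

Run:
```python
from h import *
im=read_camera("side")[140:240,280:420]
cv2.imwrite("pics/s3.png",cv2.resize(im,None,fx=5,fy=5,interpolation=cv2.INTER_CUBIC))
```

```text
(no output)
```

View pics/s3.png

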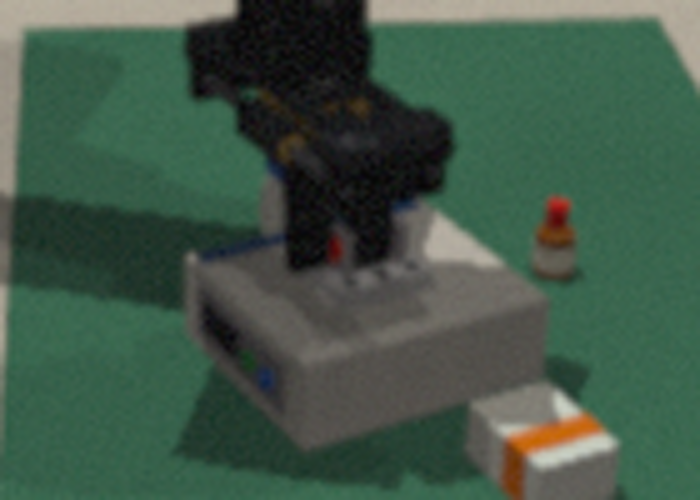

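The push met a hard stop at 26 N with the TCP at block x of about -38. The head (335,245) now lies against the fork cheek, so the pin is home. Back off, rise, and go over the tab.

Request:
move_arm([
  [[0, 0, 0], [0, 0, 0], 0],
  [[-1.33, -0.65, 0], [0, 0, 0], 0],
  [[-1.4, -0.6, 0], [0, 0, 0], 0.2],
  [[0, 0, 4.5], [0, 0, 0], 0.5],
  [[0, 0, 4.5], [0, 0, 0], 0.5],
  [[3, 1.38, 0], [0, 0, 0], 0.5],
  [[2.99, 1.37, 0], [0, 0, 0], 0.5],
  [[0, 0, 0], [0, 0, 0], 0.5],
  [[0, 0, 0], [0, 0, 0], 0.5],
])

```text
t: 4.15
eef_pos: [559.3, -73.2, 160.2]
tcp_rot: [-3.141, 0.0, 0.428]
ft_force: [0.1, 1.1, -0.2]
opening: 0.487
grip_force: 0.0
```

Run:
```python
from h import *
c=camera_info("wrist"); im=read_camera("wrist"); cv2.imwrite("pics/w2.png",im); print(state()["eef_pos"].round(1),state()["ft_force"].round(1))
```

```text
[558.9 -73.5 160.2] [-0.9 -0.  -0. ]
```

View pics/w2.png

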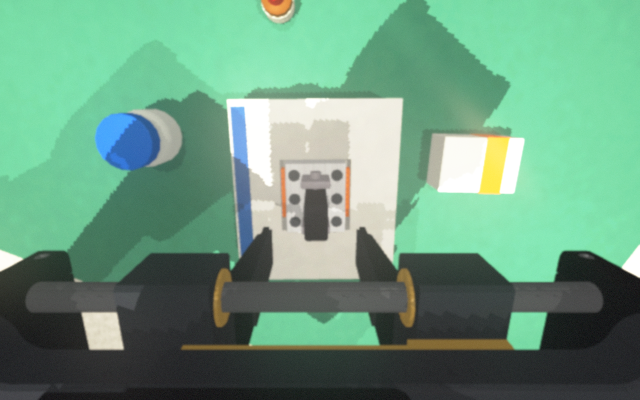

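The tab at x≈315 px is centred between the fingers (268 and 360). Going down to grip.

Request:
move_arm([
  [[0, 0, -3.5], [0, 0, 0], 0.5],
  [[0, 0, -2.5], [0, 0, 0], 0.5],
  [[0, 0, -0.9], [0, 0, 0], 0.5],
  [[0, 0, 0], [0, 0, 0], 0.3],
  [[0, 0, 0], [0, 0, 0], 0],
  [[0, 0, 0], [0, 0, 0], 0],
  [[0, 0, 0], [0, 0, 0], 0],
  [[0, 0, 0], [0, 0, 0], 0],
])

```text
t: 5.0
eef_pos: [560.0, -73.8, 92.5]
tcp_rot: [3.14, -0.001, 0.428]
ft_force: [-0.3, -1.7, 9.4]
opening: 0.165
grip_force: 30.0
```

There's a 9 N upward force at the tips, probably a finger on a cheek top. I'll reopen, raise 3 mm and regrip.

Request:
move_arm([
  [[0, 0, 0], [0, 0, 0], 0.3],
  [[0, 0, 0.3], [0, 0, 0], 0.3],
  [[0, 0, 0], [0, 0, 0], 0.3],
  [[0, 0, 0], [0, 0, 0], 0],
  [[0, 0, 0], [0, 0, 0], 0],
  [[0, 0, 0], [0, 0, 0], 0],
  [[0, 0, 0], [0, 0, 0], 0],
])

```text
t: 5.7
eef_pos: [559.7, -73.6, 94.7]
tcp_rot: [3.141, 0.0, 0.428]
ft_force: [1.7, -1.8, -1.8]
opening: 0.166
grip_force: 30.0
```

Request:
move_arm([
  [[-0.057, 0.124, 0.042], [-0.94, -0.43, 0], 0],
  [[-0.057, 0.124, 0.042], [-0.94, -0.43, 0], 0],
  [[-0.057, 0.124, 0.04], [-0.94, -0.43, 0], 0],
  [[-0.057, 0.124, 0.038], [-0.94, -0.43, 0], 0],
  [[-0.057, 0.124, 0.036], [-0.94, -0.43, 0], 0],
  [[-0.057, 0.124, 0.034], [-0.94, -0.43, 0], 0],
  [[0, 0, 0], [0, 0, 0], 0],
  [[0, 0, 0], [0, 0, 0], 0],
])

```text
t: 6.5
eef_pos: [556.8, -67.1, 97.2]
tcp_rot: [3.03, -0.001, 0.428]
ft_force: [2.3, -11.4, -2.6]
opening: 0.164
grip_force: 30.0
```

Run:
```python
from h import *
from scipy.spatial.transform import Rotation as Ro
s=state(); z=Ro.from_euler("xyz",s["tcp_rot"]).as_matrix()[:,2]
ey=np.array([-.417,.909,0]);print(s["eef_pos"].round(1),s["ft_force"].round(1),s["moment"].round(2),"lean",np.degrees(np.arccos(-z[2])),-z@ey)
for n in("side","scene"):
    im=read_camera(n); x,y=((280,140) if n=="side" else (280,165))
    cv2.imwrite(f"pics/l_{n}.png",cv2.resize(im[y:y+100,x:x+140],None,fx=5,fy=5,interpolation=cv2.INTER_CUBIC))
```

```text
[556.8 -67.1  97.2] [  2.3 -11.4  -2.6] [-2.73 -0.36 -0.  ] lean 6.392470476448781 0.11134646108663995
```

View pics/l_scene.png

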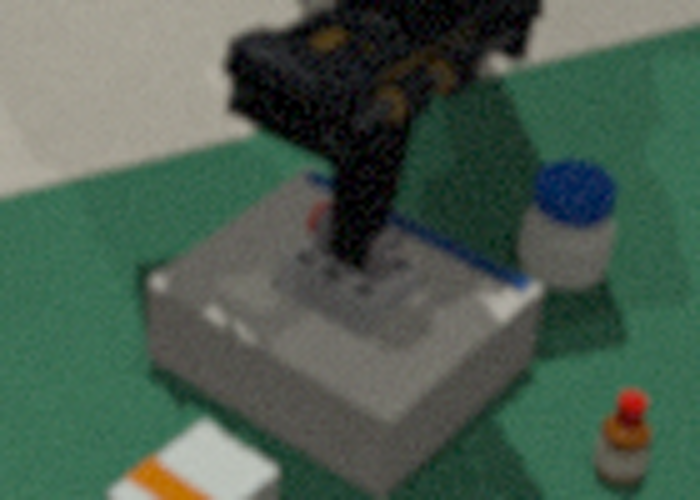

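The block visibly leans towards the blue stripe (block top tilted, tab under the fingers at crop 350,230), with the tool at 6.4°. I'll add a little margin, then swing back to upright and over to the other side.

Request:
move_arm([
  [[-0.035, 0.075, 0.01], [-0.45, -0.2, 0], 0],
  [[0, 0, 0], [0, 0, 0], 0],
  [[0, 0, 0], [0, 0, 0], 0],
])

```text
t: 6.9
eef_pos: [556.6, -66.7, 97.2]
tcp_rot: [3.021, -0.001, 0.428]
ft_force: [3.8, -15.5, -5.2]
opening: 0.164
grip_force: 30.0
```

Request:
move_arm([
  [[0.092, -0.199, -0.05], [1.39, 0.63, 0], 0],
  [[0.057, -0.124, -0.04], [0.94, 0.43, 0], 0],
  [[0.057, -0.124, -0.04], [0.94, 0.43, 0], 0],
  [[0.057, -0.124, -0.042], [0.94, 0.43, 0], 0],
  [[0.057, -0.124, -0.042], [0.94, 0.43, 0], 0],
  [[0.057, -0.124, -0.02], [0.94, 0.43, 0], 0],
  [[0, 0, 0], [0, 0, 0], 0],
  [[0, 0, 0], [0, 0, 0], 0],
])

```text
t: 7.7
eef_pos: [559.6, -73.4, 94.8]
tcp_rot: [3.141, -0.0, 0.427]
ft_force: [-1.4, -2.3, 5.5]
opening: 0.167
grip_force: 30.0
```

Request:
move_arm([
  [[0.057, -0.124, 0.042], [0.94, 0.43, 0], 0],
  [[0.057, -0.124, 0.042], [0.94, 0.43, 0], 0],
  [[0.057, -0.124, 0.04], [0.94, 0.43, 0], 0],
  [[0.057, -0.124, 0.038], [0.94, 0.43, 0], 0],
  [[0.057, -0.124, 0.036], [0.94, 0.43, 0], 0],
  [[0.057, -0.124, 0.034], [0.94, 0.43, 0], 0],
  [[0.035, -0.075, 0.01], [0.45, 0.2, 0], 0],
  [[0, 0, 0], [0, 0, 0], 0],
  [[0, 0, 0], [0, 0, 0], 0],
])

```text
t: 8.6
eef_pos: [563.0, -80.9, 97.1]
tcp_rot: [-3.022, 0.001, 0.427]
ft_force: [-0.8, 6.2, 0.8]
opening: 0.169
grip_force: 29.9
```

Run:
```python
from h import *
def cen(im):
    h=cv2.cvtColor(im,cv2.COLOR_BGR2HSV).astype(int); m=((h[...,0]<9)|(h[...,0]>170))&(h[...,1]>110)&(h[...,2]>50)
    n,l,st,c=cv2.connectedComponentsWithStats(m.astype(np.uint8));return [(c[i].round(1).tolist(),int(st[i,4])) for i in range(1,n) if st[i,4]>4]
for n in("side","scene"):
    x,y=((280,140) if n=="side" else (280,165))
    im=read_camera(n);now=cv2.resize(im[y:y+100,x:x+140],None,fx=5,fy=5,interpolation=cv2.INTER_CUBIC)
    cv2.imwrite(f"pics/r_{n}.png",now)
    for t,k in(("lean+",cv2.imread(f"pics/l_{n}.png")),("lean-",now)): print(n,t,[q for q in cen(k) if q[1]>40])
```

```text
side lean+ [([557.0, 212.5], 576), ([325.1, 238.9], 538)]
side lean- [([557.2, 212.5], 577), ([335.3, 247.5], 570)]
scene lean+ [([312.6, 220.7], 56), ([630.8, 408.4], 846)]
scene lean- [([299.0, 224.4], 79), ([631.4, 408.4], 838)]
```

Request:
move_arm([
  [[0.035, -0.075, 0.01], [0.45, 0.2, 0], 0],
  [[0.035, -0.075, 0.01], [0.3, 0.14, 0], 0],
  [[0, 0, 0], [0, 0, 0], 0],
  [[0, 0, 0], [0, 0, 0], 0],
])

```text
t: 9.1
eef_pos: [563.4, -81.8, 97.3]
tcp_rot: [-3.006, 0.001, 0.427]
ft_force: [-2.7, 10.1, 0.8]
opening: 0.168
grip_force: 30.0
```

One more full cycle for margin: over to the blue side again, then back.

Request:
move_arm([
  [[-0.149, 0.323, -0.088], [-2.24, -1.03, 0], 0],
  [[-0.149, 0.323, -0.088], [-2.24, -1.03, 0], 0],
  [[-0.149, 0.323, -0.086], [-2.24, -1.03, 0], 0],
  [[-0.149, 0.323, 0.088], [-2.24, -1.03, 0], 0],
  [[-0.149, 0.323, 0.088], [-2.24, -1.03, 0], 0],
  [[-0.149, 0.3, 0.086], [-2.0, -0.93, 0], 0],
  [[0, 0, 0], [0, 0, 0], 0],
  [[0, 0, 0], [0, 0, 0], 0],
  [[0, 0, 0], [0, 0, 0], 0],
])

```text
t: 10.0
eef_pos: [556.2, -65.5, 97.8]
tcp_rot: [3.017, -0.002, 0.428]
ft_force: [2.5, -10.4, -2.1]
opening: 0.167
grip_force: 30.1
```

Run:
```python
from h import *
print(state()["eef_pos"].round(1))
for n in("side","scene"):
    x,y=((280,140) if n=="side" else (280,165))
    im=read_camera(n);now=cv2.resize(im[y:y+100,x:x+140],None,fx=5,fy=5,interpolation=cv2.INTER_CUBIC); cv2.imwrite(f"pics/p_{n}.png",now)
    h=cv2.cvtColor(now,cv2.COLOR_BGR2HSV).astype(int); m=((h[...,0]<9)|(h[...,0]>170))&(h[...,1]>110)&(h[...,2]>50)
    _,l,st,c=cv2.connectedComponentsWithStats(m.astype(np.uint8)); print(n,[(c[i].round(1).tolist(),int(st[i,4])) for i in range(1,len(c)) if st[i,4]>40])
```

```text
[556.2 -65.5  97.8]
side [([557.0, 212.1], 571), ([324.4, 236.9], 540)]
scene [([316.8, 213.7], 122), ([631.0, 408.5], 849)]
```

Request:
move_arm([
  [[0.149, -0.3, -0.086], [2.0, 0.93, 0], 0],
  [[0.149, -0.323, -0.088], [2.24, 1.03, 0], 0],
  [[0.149, -0.323, -0.088], [2.24, 1.03, 0], 0],
  [[0.149, -0.323, 0.086], [2.24, 1.03, 0], 0],
  [[0.149, -0.323, 0.088], [2.24, 1.03, 0], 0],
  [[0.149, -0.323, 0.088], [2.24, 1.03, 0], 0],
  [[0, 0, 0], [0, 0, 0], 0],
  [[0, 0, 0], [0, 0, 0], 0],
  [[0, 0, 0], [0, 0, 0], 0],
])

```text
t: 11.0
eef_pos: [563.8, -82.2, 97.7]
tcp_rot: [-3.007, -0.0, 0.427]
ft_force: [-0.8, 6.4, 4.5]
opening: 0.165
grip_force: 30.0
```

Request:
move_arm([
  [[0, 0, 0.2], [0, 0, 0], 0],
  [[0, 0, 0.2], [0, 0, 0], 0],
  [[0, 0, 0.2], [0, 0, 0], 0],
])

```text
t: 11.3
eef_pos: [562.3, -82.3, 99.7]
tcp_rot: [-3.005, 0.005, 0.428]
ft_force: [1.8, 2.5, -36.5]
opening: 0.164
grip_force: 29.9
```

Request:
move_arm([
  [[0, 0, 0], [0, 0, 0], 0],
  [[0, 0, 0], [0, 0, 0], 0],
])

```text
t: 11.5
eef_pos: [562.5, -82.5, 100.1]
tcp_rot: [-3.006, 0.004, 0.427]
ft_force: [2.4, 2.7, -31.3]
opening: 0.168
grip_force: 29.9
```

Pulling with about 30 N. I'll keep the pull and rock back towards upright so that it creeps up.

Request:
move_arm([
  [[-0.075, 0.162, 0], [-1.12, -0.515, 0], 0],
  [[-0.075, 0.162, 0], [-1.12, -0.515, 0], 0],
  [[-0.075, 0.162, 0], [-1.12, -0.515, 0], 0],
  [[-0.075, 0.162, 0], [-1.12, -0.515, 0], 0],
  [[-0.075, 0.162, 0], [-1.12, -0.515, 0], 0],
  [[-0.075, 0.162, 0], [-1.12, -0.515, 0], 0],
  [[0, 0, 0], [0, 0, 0], 0],
])

```text
t: 12.2
eef_pos: [559.0, -73.6, 103.9]
tcp_rot: [3.141, 0.001, 0.429]
ft_force: [-5.5, -5.7, -17.9]
opening: 0.17
grip_force: 30.0
```

Run:
```python
from h import *
print(state()["eef_pos"].round(1),state()["ft_force"].round(1))
P=[]
for n in("side","scene"):
    x,y=((280,140) if n=="side" else (280,165))
    im=read_camera(n);now=cv2.resize(im[y:y+100,x:x+140],None,fx=5,fy=5,interpolation=cv2.INTER_CUBIC); cv2.imwrite(f"pics/u_{n}.png",now)
    h=cv2.cvtColor(now,cv2.COLOR_BGR2HSV).astype(int); m=((h[...,0]<9)|(h[...,0]>170))&(h[...,1]>110)&(h[...,2]>50)
    _,l,st,c=cv2.connectedComponentsWithStats(m.astype(np.uint8)); print(n,[(c[i].round(1).tolist(),int(st[i,4])) for i in range(1,len(c)) if st[i,4]>40])
def w(n,q):
    x,y=((280,140) if n=="side" else (280,165));return ray(n,((q[0]+.5)/5-.5+x,(q[1]+.5)/5-.5+y))
print(tri(w("side",(324.4,236.9)),w("scene",(316.8,213.7))),tri(w("side",(335.3,247.5)),w("scene",(299,224.4))))
```

```text
[559.  -73.6 103.9] [ -5.5  -5.7 -17.9]
side [([557.2, 212.7], 589), ([330.2, 234.5], 525)]
scene [([310.2, 210.4], 126), ([631.0, 408.7], 848)]
[534.15947645 -81.30989446  86.38702731] [539.03438945 -94.40796142  86.68748974]
```

The block follows and is up about 7–9 mm. Continuing to pull straight up in small steps.

Request:
move_arm([
  [[0, 0, 0.2], [0, 0, 0], 0],
  [[0, 0, 0.2], [0, 0, 0], 0],
  [[0, 0, 0.2], [0, 0, 0], 0],
  [[0, 0, 0], [0, 0, 0], 0],
])

```text
t: 12.7
eef_pos: [558.9, -73.5, 108.4]
tcp_rot: [-3.14, 0.001, 0.428]
ft_force: [-0.3, -3.3, -32.5]
opening: 0.166
grip_force: 29.9
```

Request:
move_arm([
  [[-0.05, 0.11, 0.1], [-1.12, -0.515, 0], 0],
  [[-0.05, 0.11, 0.1], [-1.12, -0.515, 0], 0],
  [[-0.05, 0.11, 0.1], [-1.12, -0.515, 0], 0],
  [[0.05, -0.11, 0.1], [1.12, 0.515, 0], 0],
  [[0.05, -0.11, 0.1], [1.12, 0.515, 0], 0],
  [[0.05, -0.11, 0.1], [1.12, 0.515, 0], 0],
  [[0, 0, 0], [0, 0, 0], 0],
])

```text
t: 13.4
eef_pos: [559.1, -73.8, 114.7]
tcp_rot: [-3.139, 0.001, 0.427]
ft_force: [-0.7, -2.3, -27.9]
opening: 0.166
grip_force: 30.0
```

```bash
cat >> h.py <<'E'
def head():
    r=[]
    for n in("side","scene"):
        x,y=((280,125) if n=="side" else (280,145))
        now=cv2.resize(read_camera(n)[y:y+85,x:x+100],None,fx=5,fy=5,interpolation=cv2.INTER_CUBIC)
        h=cv2.cvtColor(now,cv2.COLOR_BGR2HSV).astype(int); m=((h[...,0]<9)|(h[...,0]>170))&(h[...,1]>110)&(h[...,2]>50)
        _,l,st,c=cv2.connectedComponentsWithStats(m.astype(np.uint8)); i=1+np.argmax(st[1:,4]); q=c[i]; print(n,st[i,4],end=" ")
        r.append(ray(n,((q[0]+.5)/5-.5+x,(q[1]+.5)/5-.5+y)))
    return tri(*r)
E
python3 -c "
from h import *
print(head().round(1),state()['eef_pos'].round(1),state()['ft_force'].round(1))"
```

```text
side 524 scene 160 [536.5 -86.3 102.3] [559.1 -73.7 114.8] [  0.8  -5.3 -28.7]
```

The block is rising with the gripper (head z about 100). Keep lifting.

Request:
move_arm([
  [[0, 0, 0.2], [0, 0, 0], 0],
  [[0, 0, 0.2], [0, 0, 0], 0],
  [[0, 0, 0.2], [0, 0, 0], 0],
  [[0, 0, 0.3], [0, 0, 0], 0],
  [[0, 0, 0.4], [0, 0, 0], 0],
  [[0, 0, 0], [0, 0, 0], 0],
])

```text
t: 14.1
eef_pos: [560.5, -73.4, 130.0]
tcp_rot: [-3.142, -0.003, 0.427]
ft_force: [-2.0, 0.5, 1.6]
opening: 0.168
grip_force: 30.0
```

Request:
move_arm([
  [[0, 0, 0.5], [0, 0, 0], 0],
  [[0, 0, 0.5], [0, 0, 0], 0],
  [[0, 0, 0.5], [0, 0, 0], 0],
  [[0, 0, 0], [0, 0, 0], 0],
  [[0, 0, 0], [0, 0, 0], 0],
])

```text
t: 14.6
eef_pos: [559.6, -73.4, 143.5]
tcp_rot: [-3.14, -0.001, 0.428]
ft_force: [-0.2, -1.2, -4.3]
opening: 0.164
grip_force: 30.0
```

```bash
python3 -c "
from h import *
print(head().round(1),state()['eef_pos'].round(1),state()['ft_force'].round(1))
a=cv2.resize(read_camera('side')[125:225,300:400],(400,400),interpolation=cv2.INTER_CUBIC)
b=cv2.resize(read_camera('scene')[145:245,300:400],(400,400),interpolation=cv2.INTER_CUBIC)
cv2.imwrite('pics/fin.png',np.hstack([a,b]))"
```

```text
side 547 scene 54 [537.8 -87.5 130. ] [559.5 -73.4 143.2] [-0.7  0.3 -4.9]
```

View pics/fin.png

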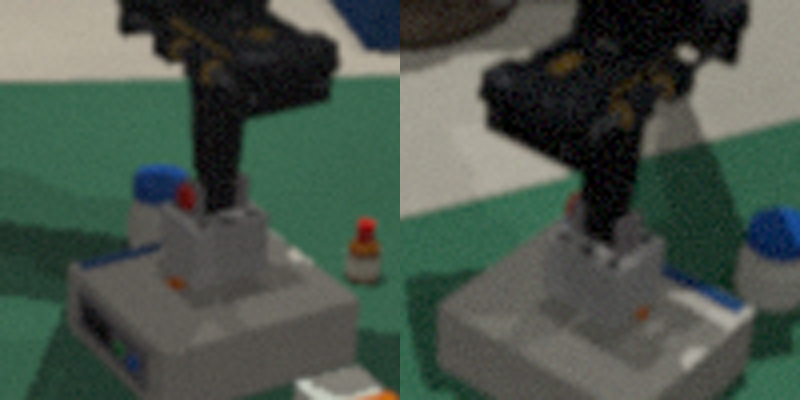

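The block hangs upright above its well, clear of the dock, with the red head (187,195) against the fork. The force of about 4.3 N matches its weight. A small rise for margin, then hand in.

Request:
move_arm([
  [[0, 0, 0.2], [0, 0, 0], 0],
  [[0, 0, 0.2], [0, 0, 0], 0],
  [[0, 0, 0], [0, 0, 0], 0],
  [[0, 0, 0], [0, 0, 0], 0],
  [[0, 0, 0], [0, 0, 0], 0],
  [[0, 0, 0], [0, 0, 0], 0],
])

```text
t: 15.4
eef_pos: [559.5, -73.4, 147.3]
tcp_rot: [-3.139, -0.0, 0.428]
ft_force: [1.1, -0.7, -4.5]
opening: 0.166
grip_force: 30.0
```

```bash
python3 -c "
from h import *
print(state()['eef_pos'].round(1),state()['ft_force'].round(1),head().round(1)); print(env.job_done())"
```

```text
side 544 scene 54 [559.5 -73.4 147.3] [ 1.1 -0.7 -4.5] [536.8 -85.7 134.8]
the job is handed in; nothing more can be done
None
```

I handed the job in at about 15.5 s: I pushed the pin home, rocked the block to both sides twice, and it is now held upright above its well, roughly 15 mm clear of the dock's top; I never drove near the vial, jar or carton, and no verdict came back.

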